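# Ease the spring clip off the empty spool's rod with the wedge

## Robot

A 7-joint arm with a two-finger parallel gripper is mounted at the origin on the work surface. World frame = base frame: x ahead of the robot, y to its left, z up, the work surface at z = 0. Lengths are in m, angles in rad, forces in N, time in s.
With the tool pointing down it reaches from about 0.425 to 0.875 m from the base axis. Payload 4.7 kg.
Tool frame: the origin (TCP) lies at the very end of the fingers, on their centre line; the grasp point (between the pads) lies 19 mm behind it; z points along the fingers, y is the line along which they close (so a half turn about z gives the same grasp; the last joint's range is limited). The gripper opens to 87 mm and grips with 3 to 60 N. Pads are 19 mm wide; open, the fingers measure 117 mm over their backs; the gripper's body (75 mm by 190 mm) begins 51 mm behind the grasp point.
Start: joints at [-1.24, 0.321, -0.07, 1.45, 0.023, 1.371, -0.057], TCP at [0.203, 0.618, 0.223] pointing down, gripper open.
Joint ranges: [-2.86, 2.86], [-0.3, 2.09], [-1.38, 1.24], [0.06, 2.45], [-1.56, 4.7], [0.09, 2.05], [-2.69, 2.69]. Speed limits (rad/s): [2.57, 2.57, 3.14, 3.14, 3.14, 3.14, 3.14].

## Interface

Orientations are given as a rotation vector (axis times angle).
In Python, from bench import get_state, get_image, get_calibration, close_job gives the robot as it stands.
- The arm moves only by the shell command python3 -m crank 'ROWS' [FORCE]. ROWS is JSON, a list of rows, each a list of 5 numbers: the opening, from 0 (shut) to 1 (fully open), then the shift along the world's x, y, z in units of 0.2 m (1.0 is 0.2 m), then the turn about the world's z in units of 2 pi rad (1.0 is 2 pi rad). A call has 1 to 5 rows; each row is the pose to reach, as a shift and turn from the pose commanded when the call began, turning the shorter way round; what a row does not reach only later rows make up. A row lasts 1/8 s, in which the tool goes at most 62.5 mm and 10.7 degrees, less where a joint would pass 70% of its speed; a pose out of reach is approached as far as the arm can. A call with a number of a shift or a turn outside -1 to 1 is refused whole. A call with a gripper value outside its range is refused whole. The fingers move at their own pace and stop on an object; FORCE is the grip in N (left out, the last holds). Time passes only in rows, so rows that repeat a pose let the fingers close. It gives the time, the measured TCP pose, the force, the opening and the grip force at its end, in the units of the state.
- get_state(): the state, without advancing time (a new reading comes with each control period).
- get_image(name): name is "scene" or "side" or "wrist"; returns the picture (384x512x3 uint8, red, green, blue); there is no depth.
- get_calibration(name): a dict with "fovy" (degrees; the focal length in pixels is half the picture's height over the tangent of half this angle, whatever the lens; pixels are square), "cx", "cy" (the principal point, pixels), "k1" (the pictures are not rectified: a ray, as slopes to the right and down, at radius r is drawn at 1 + k1 r^2 times it, then the intrinsics apply), "R" (3x3) and "t" (3): a world point X has camera coordinates R X + t. Camera axes: x right, y down, z forward; pixel columns grow to the right and rows downward; lengths in m; the calibration is good to about 2 mm. A picture is of the moment at which its call begins: read the wrist's pose just before it. get_calibration takes no time and is no camera call; for the wrist camera it gives the pose at the moment of the call.
- close_job(): hands the job in; it is judged then, once.
The state is a dict: "time": time; "joint_positions": joint angles; "qd": joint speeds; "joint_torque": joint torques, N m; "position": TCP position; "tool_rot": TCP orientation; "ft_force": force on the tool from outside, world axes, zero at the start; "torque": the same for the moment, N m; "grip_width": opening from 0.0 (shut) to 1.0 (fully open); "grip_force": force on a finger pad.
Only numpy, scipy, OpenCV 4.12 (cv2) and the standard library are available. Lean on these libraries where they do the work, as an engineer would, in place of code of your own. Each camera call takes 0.05 s, during which the arm holds its last target. There are 200 camera calls.

## Task

The spool on one of the two stands is empty and must be changed: take the square-handled wedge from the tool block, press it down between the lips of the spring clip on the empty spool's rod so that the clip is spread, then raise it a few millimetres off the base plate and draw it off the free end of the rod. Stand the clip upright in the aluminium tray with the wedge still in it, ready to be refitted, and let go. Leave the full spool's clip, the awl and the other things on the table where they are.

Things in the scene. Friction and masses are not known exactly. Their poses are not given: they have to be found in the camera images.
- stand_empty: Fixed plywood stand with the EMPTY spool (bare white core 19 mm thick between 46 mm flanges). Origin on the table under the middle of the clip's groove; the steel rod runs along the stand's x, free end to its -x. Base plate 12 mm thick, 64 mm wide, x = -45 to +127 mm; upright 68 mm high at x = 109 to 125 mm; spool at x = 34 to 104 mm.
- stand_empty_groove (a point): Point on the empty spool's rod axis in the middle of the clip's groove, 40 mm above the table; axes as the stand's. Along x: end collar 20 mm diameter at -16 (the rod's free end) to -10 mm; groove 12 mm diameter at -10 to +10 mm; shoulder 20 mm diameter at +10 to +32 mm.
- stand_full: Bystander: the same stand with a spool wound FULL of red thread (42 mm thick). Origin and axes as for the other stand. The two stands may be on either side.
- clip: Loose steel spring clip on the empty spool's rod, 130 g, 88 mm high. Origin under its foot (36 x 56 x 9 mm), which rests on the base plate 12 mm above the table and bears the press. x lies along the rod as the stand's x. Two jaws 14 mm wide (x) rise from the foot either side (y) of the rod, 14 mm apart there, too close to pass the collar until spread.
- clip_top (a point): Midway between the clip's lips, at their top, 88 mm above its origin; axes as the clip's. Lips flare to about 24 mm apart at the top; below them, 68 to 80 mm above the origin, the lugs are 5 mm apart. Forcing the lugs to 21 mm opens the jaws to 30 mm at the rod. The sprung jaws then grip the wedge and the clip goes along with it. Raise it about 4 mm (play to the rod: 9 mm) before drawing it: dragged on its foot it tips and jams.
- clip_left (a joint): How far the clip's +y jaw is sprung outwards, m: 0 closed, 0.008 with the wedge fully in, 0.012 stop; the spring pushes with 0.9 N closed and 4.5 N at 0.008.
- clip_right (a joint): The same for the clip's -y jaw.
- clip_other: Bystander: the same clip on the full spool's rod. Leave it.
- wedge: Loose hand wedge, 80 g, point down in a slot of the tool block. Origin at its tip (16 mm above the table at first), z up the tool. Steel blade 18 mm wide (x), thickness (y) 3 mm at the tip, 21 mm from 28 mm up. Guard 32 x 56 mm (x, y) at 44 to 50 mm; square wooden handle 22 x 22 mm from 50 to 112 mm. To spread the clip its y lies along the clip's y, either way round.
- wedge_handle (a point): Middle of the wedge's square handle, 90 mm above its tip: grip here from above on any two opposite faces; axes as the wedge's. Fully in, the guard is on the lips, the tip 44 mm above the clip's origin; pressing takes about 10 N. Skirts 26 mm apart (x) hang 10 mm below the guard, either side of the lips, and draw the clip along the rod.
- awl: Bystander: awl with a ROUND turned wooden handle and a round guard, 100 mm long, standing in the other slot of the tool block, 80 mm from the wedge. Origin at the lower end of its axis, 8 mm above the table. Wedge and awl may be in either slot.
- tool_block: Fixed wooden block 60 x 150 x 50 mm (x, y, z) with two slots 26 x 30 mm at y = +40 and -40 mm; origin under its middle. The wedge's skirts rest on its top.
- tray_floor (a point): Middle of the inner floor, 4 mm above the table, of the fixed square aluminium tray 130 x 130 mm, 16 mm high, walls 4 mm.
- thread_cone: Bystander: yellow thread cone, 60 mm diameter, 110 mm high, loose; origin under its middle.
- pin_dish: Bystander: black dish, 80 mm diameter, with a red pin cushion, loose; origin under its middle.
Things that resemble listed ones, but are neither listed nor needed, are in the scene too. What is shaped like the stand_empty but green is not meant. What is shaped like the part that bears tray_floor but purple is not meant.

How it is judged:
On the way, in this order (a step that is already met when the one before it is completed fails the run):
1. the wedge has spread both jaws of the empty spool's clip while it is still in its groove on the rod (value of joint each of clip_left, clip_right above 0.005 m and distance between clip_top and wedge below 0.055 m and x of clip in the frame of stand_empty above -0.012 m), for 0.1 s.
2. the spread clip has been drawn off the free end of the rod (value of joint each of clip_left, clip_right above 0.004 m and x of clip in the frame of stand_empty below -0.024 m), for 0.1 s.
At the end, for the whole second after the job is handed in: The clip stands upright (within about 11 degrees) on the floor of the tray, within 56 mm of the tray's middle, with the wedge still between its lugs holding each jaw at least 4 mm open, all at rest (horizontal distance between clip and tray_floor below 0.056 m and height (world z) of clip below 0.012 m and angle between clip's own z axis and vertical below 0.2 rad and value of joint each of clip_left, clip_right above 0.004 m and distance between clip_top and wedge below 0.055 m and linear speed of each of clip, wedge below 0.02 m/s); the robot touches nothing.
It fails at once if the full spool's clip is shifted more than 15 mm (distance of clip_other from where it was at the start of the episode above 0.015 m).
It fails at once if the awl is shifted more than 30 mm (distance of awl from where it was at the start of the episode above 0.03 m).
It fails at once if the thread cone is shifted more than 30 mm (distance of thread_cone from where it was at the start of the episode above 0.03 m).
It fails at once if the pin dish is shifted more than 30 mm (distance of pin_dish from where it was at the start of the episode above 0.03 m).
It also fails if it takes over 45 s, if anything falls off the work surface, if the arm or the gripper's body presses on something with over 40 N, if the wrist force passes 120 N, or if a joint passes its speed limit or range.

## Working session

There is one attempt and no reset: what is moved stays moved. The work goes in short steps, Python scripts to look and compute and a shell command to move; the robot and the scene stay as the last step left them, time stands still between calls to the robot, and variables do not carry over. Pictures are saved under pics/ and viewed, at most 10 in all, crops included, and the job is handed in when it is done.

```bash
mkdir -p pics; cat > h.py <<'E'
import numpy as np, cv2, json
from bench import *
def K(c):
    f=192/np.tan(np.radians(c["fovy"])/2); return f
def snap(n,fn):
    c=get_calibration(n); im=get_image(n); cv2.imwrite('pics/'+fn+'.png',im[:,:,::-1]); 
    json.dump({k:np.array(v).tolist() for k,v in c.items()},open('pics/'+fn+'.json','w')); return im,c
def load(fn): return json.load(open('pics/'+fn+'.json'))
def proj(c,X):
    p=np.atleast_2d(X)@np.array(c["R"]).T+np.array(c["t"]); s=p[:,:2]/p[:,2:]
    s=s*(1+c["k1"]*(s**2).sum(1,keepdims=True)); return s*K(c)+[c["cx"],c["cy"]]
def ray(c,uv):
    d=(np.array(uv,float)-[c["cx"],c["cy"]])/K(c); s=d.copy()
    for _ in range(30): s=d/(1+c["k1"]*(s@s))
    R=np.array(c["R"]); return -R.T@np.array(c["t"]), R.T@np.array([s[0],s[1],1])
def atz(c,uv,z):
    o,d=ray(c,uv); return o+d*(z-o[2])/d[2]
def tri(*cu):
    A=0;b=0
    for c,uv in cu:
        o,d=ray(c,uv); d=d/np.linalg.norm(d); P=np.eye(3)-np.outer(d,d); A=A+P; b=b+P@o
    return np.linalg.solve(A,b)
E
python3 - <<'E'
from h import *
for n in("scene","side"):
    im,c=snap(n,n+'0'); print(n,c["fovy"],c["k1"],-np.array(c["R"]).T@c["t"])
a=cv2.imread('pics/scene0.png');b=cv2.imread('pics/side0.png')
for n,i in(('scene',a),('side',b)): cv2.imwrite('pics/%s0b.png'%n,cv2.resize(i,(800,600),interpolation=cv2.INTER_CUBIC))
E
```

```text
scene 52.793116171662845 -0.07427802194313483 [ 0.93817019 -0.53268461  0.72403752]
side 43.16274793131995 -0.1632091415048956 [ 0.30853641 -0.95481305  1.06948024]
```

View pics/scene0b.png

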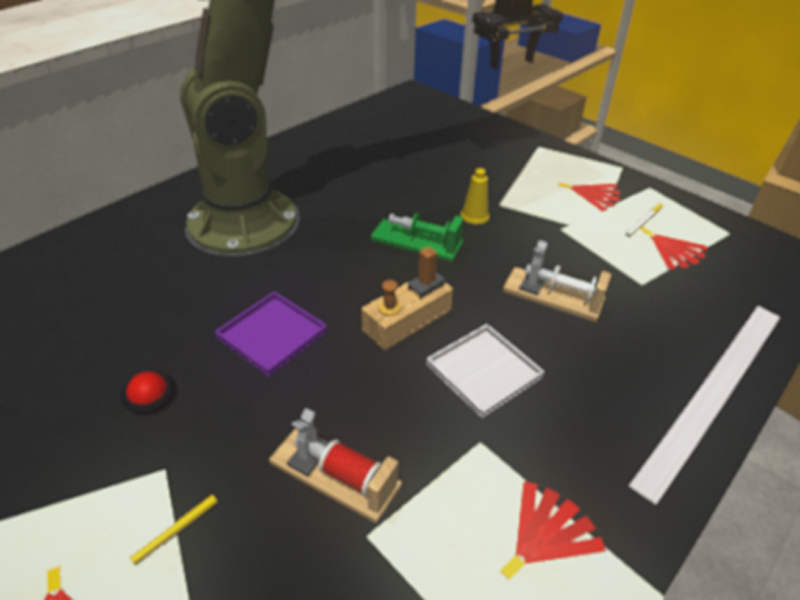

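View pics/side0b.png

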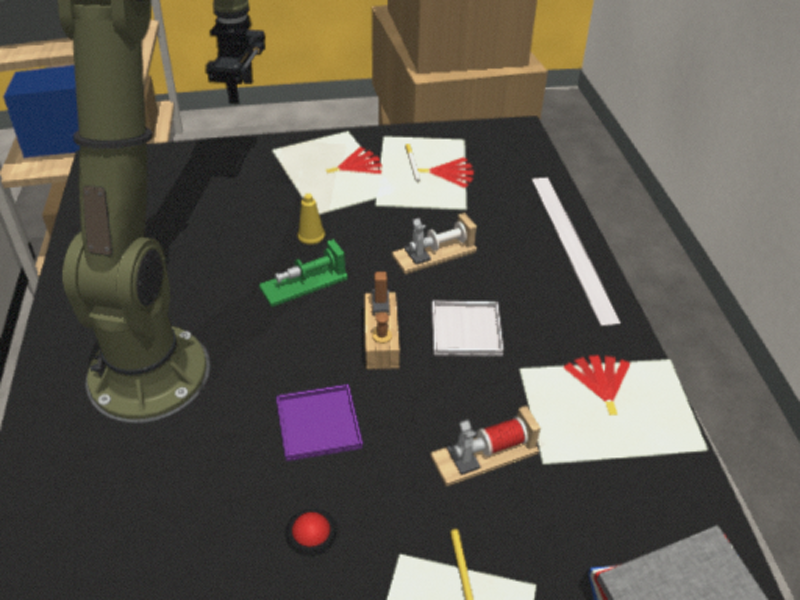

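Scene picture, 800-px coordinates: the empty stand with its clip is at about (558,280), the wedge at (428,270) in the far slot, and the aluminium tray at (485,368). The full stand at (335,465), the purple tray and the green stand are decoys or bystanders. Next I'll zoom in to measure.

```bash
python3 - <<'E'
from h import *
a=cv2.imread('pics/scene0.png')[140:280,225:400];b=cv2.imread('pics/side0.png')[125:245,225:330]
cv2.imwrite('pics/za.png',cv2.resize(a,None,fx=4,fy=4,interpolation=cv2.INTER_CUBIC))
cv2.imwrite('pics/zb.png',cv2.resize(b,None,fx=5,fy=5,interpolation=cv2.INTER_CUBIC))
E
```

```text
(no output)
```

View pics/za.png

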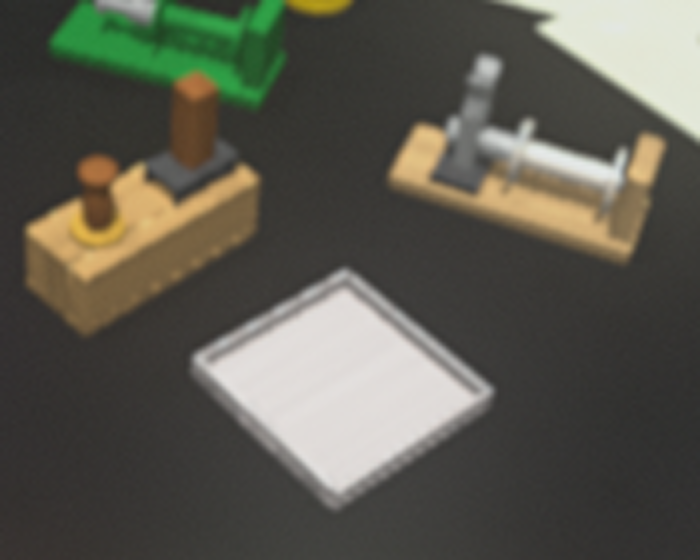

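View pics/zb.png

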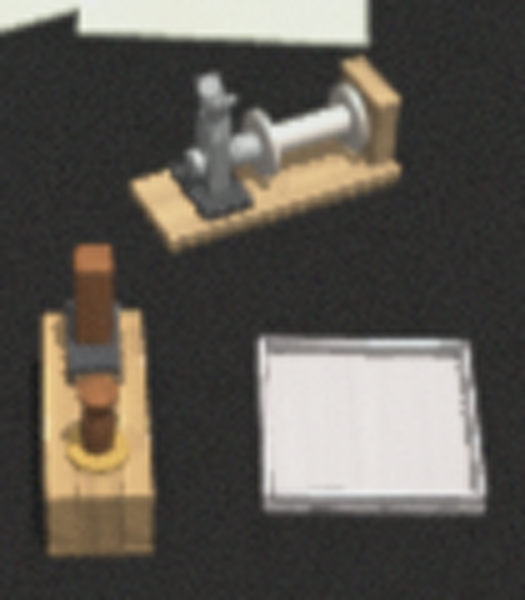

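Zoom pictures: plate, tray and block corners are clear. The wedge's handle top is near za (195,86) and zb (94,256), with its guard lying along the block. Next I'll fit the known models to both views.

```bash
cat > fit.py <<'E'
from h import *
from scipy.optimize import least_squares
ca,cb=load('scene0'),load('side0')
A=lambda u,v:((u+.5)/4-.5+225,(v+.5)/4-.5+140)
B=lambda u,v:((u+.5)/5-.5+225,(v+.5)/5-.5+125)
def fit(name,g,a,b):
    pts=[(ca,A(*p[:2]),p[2:]) for p in a]+[(cb,B(*p[:2]),p[2:]) for p in b]
    def r(q):
        c,s=np.cos(q[2]),np.sin(q[2]); o=[]
        for C,uv,m in pts:
            m=np.array(m)/1000; X=[q[0]+c*m[0]-s*m[1],q[1]+s*m[0]+c*m[1],m[2]]
            o.append(proj(C,X)[0]-uv)
        return np.ravel(o)
    s=least_squares(r,g,loss='soft_l1'); print(name,s.x.round(4),np.degrees(s.x[2]).round(1)); print(r(s.x).reshape(-1,2).round(1).tolist()); return s.x
g=lambda uv:atz(ca,A(*uv),0.03)[:2].tolist()+[0.1]
st=fit('stand',g((470,150)),[(390,178,-45,-32,12),(418,125,-45,32,12),(628,262,127,-32,0),(432,180,-18,-28,12),(475,190,18,-28,12)],
 [(130,183,-45,32,12),(175,240,-45,-32,12),(175,250,-45,-32,0),(400,183,127,-32,0),(208,217,-18,-28,12),(252,208,18,-28,12)])
tr=fit('tray',g((343,390)),[(193,360,-65,-65,16),(346,268,-65,65,16),(493,390,65,65,16),(337,497,65,-65,16)],
 [(258,338,-65,65,16),(468,341,65,65,16),(485,497,65,-65,16),(265,497,-65,-65,16)])
bl=fit('block',g((140,220)),[(27,230,-30,-75,50),(85,278,30,-75,50),(259,178,30,75,50),(85,335,30,-75,0),(27,285,-30,-75,0)],
 [(42,313,-30,75,50),(140,313,30,75,50),(153,495,30,-75,50),(47,495,-30,-75,50),(49,553,-30,-75,0),(153,553,30,-75,0)])
print('wedge top tri',tri((ca,A(195,86)),(cb,B(94,256))))
print('cliptop tri',tri((ca,A(483,72)),(cb,B(219,88))), 'exp',A(0,0))
w=fit('wedge',[*tri((ca,A(195,86)),(cb,B(94,256)))[:2],0],[(172,85,-11,-11,128),(217,85,11,11,128),(193,100,11,-11,128),(147,165,-16,-28,66),(178,188,16,-28,66),(240,152,16,28,66)],
 [(76,247,-11,11,128),(112,247,11,11,128),(112,268,11,-11,128),(76,268,-11,-11,128),(68,347,-16,-28,66),(119,347,16,-28,66)])
print('state',get_state()['position'],get_state()['tool_rot'])
from scipy.spatial.transform import Rotation as R
print(R.from_rotvec(get_state()['tool_rot']).as_matrix().round(3).tolist())
E
python3 fit.py
```

```text
stand [0.5511 0.2451 0.3166] 18.1
[[0.1, -0.8], [-0.1, -0.3], [0.1, 0.3], [-0.8, 0.8], [0.9, 2.1], [-0.1, -0.5], [-0.3, -0.3], [-0.4, 0.4], [-0.4, -0.9], [-0.2, 1.1], [0.7, -0.2]]
tray [ 0.6105  0.024  -0.1518] -8.7
[[-0.3, -0.3], [-0.3, 0.5], [-0.2, 0.2], [0.0, -0.5], [0.2, -0.0], [-0.1, -0.0], [0.5, -0.1], [0.2, -0.7]]
block [ 0.4435  0.0254 -0.0987] -5.7
[[-0.4, -0.3], [0.2, 0.6], [0.2, 0.0], [0.1, 0.2], [0.0, -0.2], [-0.1, -0.1], [0.1, -0.5], [0.1, -0.2], [-0.0, 0.4], [-0.2, 0.3], [-0.3, -0.2]]
wedge top tri [0.4477419  0.06409053 0.12786255]
cliptop tri [0.55201611 0.24022567 0.10103917] exp (224.625, 139.625)
wedge [ 0.4475  0.0656 -0.0949] -5.4
[[0.0, -0.7], [1.1, 0.0], [0.7, -0.3], [-0.8, -0.2], [-0.3, 0.3], [-0.1, 0.3], [-0.5, -0.8], [-0.1, -1.0], [0.3, -0.1], [-0.2, 0.1], [-0.1, 3.9], [0.7, 3.6]]
state [0.20241054 0.61716274 0.22156807] [-4.95446057e-01 -3.10212660e+00  2.71077949e-03]
[[-0.95, 0.311, -0.0], [0.311, 0.95, -0.002], [-0.0, -0.002, -1.0]]
```

All fits have residuals under about 1 px, and the wedge agrees with its slot to 1 mm. I'll grip the handle along the wedge's x, so the tool turns −77.3°. Moving above the wedge now.

```bash
python3 -m crank '[[0.55,0.1,-0.25,0,-0.02],[0.55,0.2,-0.5,0,-0.04],[0.55,0.31,-0.75,0,-0.06],[0.55,0.41,-0.95,0,-0.072]]' 50
python3 -m crank '[[0.55,0.1,-0.25,0,-0.02],[0.55,0.2,-0.5,0,-0.04],[0.55,0.31,-0.75,0,-0.06],[0.55,0.41,-0.95,0,-0.072]]'
python3 -m crank '[[0.55,0.15,-0.3,0,-0.025],[0.55,0.25,-0.55,0,-0.05],[0.55,0.405,-0.86,0,-0.071],[0.55,0.405,-0.86,0,-0.071],[0.55,0.405,-0.86,0,-0.071]]'
```

```text
time: 0.6
position: [0.2853, 0.4253, 0.2222]
tool_rot: [1.184, 2.91, -0.001]
ft_force: [1.0, 0.6, 0.2]
grip_width: 0.627
grip_force: 0.0
time: 1.1
position: [0.367, 0.2354, 0.2224]
tool_rot: [-1.807, -2.57, -0.0]
ft_force: [-0.6, 0.2, -0.0]
grip_width: 0.55
grip_force: 0.0
time: 1.72
position: [0.4472, 0.0658, 0.2223]
tool_rot: [-2.326, -2.11, 0.001]
ft_force: [0.2, 0.6, -0.2]
grip_width: 0.555
grip_force: 0.0
```

```bash
cat > st.py <<'E'
from h import *
from scipy.spatial.transform import Rotation as R
import sys
s=get_state(); M=R.from_rotvec(s['tool_rot']).as_matrix()
print('t',round(s['time'],2),'pos',np.round(s['position'],4),'yaw y',np.degrees(np.arctan2(M[1,1],M[0,1])).round(2),'z',M[:,2].round(3),'F',np.round(s['ft_force'],1),'w',round(s['grip_width'],3),'g',round(s['grip_force'],1))
if len(sys.argv)>3:
    d=np.array([float(x) for x in sys.argv[1:4]])-s['position']; print('units',(d/.2).round(4))
E
python3 st.py 0.4475 0.0656 0.087; python3 - <<'E'
from h import *
im,c=snap('wrist','w1'); print(proj(c,[[.4475,.0656,.128]]))
E
```

```text
t 1.73 pos [0.4472 0.0658 0.2223] yaw y -5.57 z [-0.001  0.    -1.   ] F [ 0.2  0.6 -0.2] w 0.555 g 0.0
units [ 0.0014 -0.001  -0.6765]
[[258.51649213 190.69942742]]
```

View pics/w1.png

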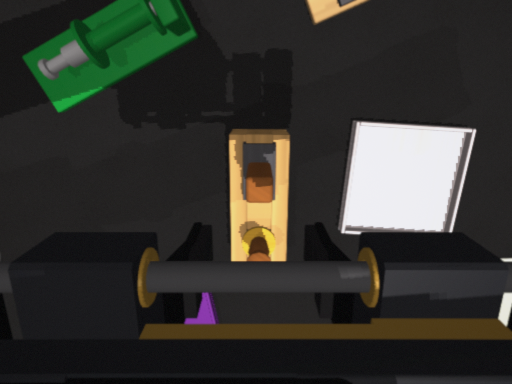

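The wrist picture shows the square handle's top at (259,190), exactly as predicted (258.5,190.7), with the block aligned to the fingers. Descending and gripping.

```bash
python3 -m crank '[[0.55,0,0,-0.25,0],[0.55,0,0,-0.5,0],[0.55,0,0,-0.65,0],[0.55,0,0,-0.677,0],[0.55,0,0,-0.677,0]]'
python3 -m crank '[[0,0,0,0,0],[0,0,0,0,0],[0,0,0,0,0],[0,0,0,0,0],[0,0,0,0,0]]' 55; python3 st.py
```

```text
time: 2.4
position: [0.4477, 0.0668, 0.0878]
tool_rot: [2.324, 2.114, 0.001]
ft_force: [0.3, 0.2, 0.1]
grip_width: 0.547
grip_force: 0.0
time: 3.02
position: [0.4478, 0.0658, 0.0876]
tool_rot: [2.326, 2.111, 0.001]
ft_force: [-0.0, 0.7, 3.0]
grip_width: 0.253
grip_force: 55.0
t 3.02 pos [0.4478 0.0658 0.0876] yaw y -5.55 z [ 0.001  0.    -1.   ] F [-0.   0.7  3. ] w 0.253 g 55.0
```

Gripped (22 mm opening). Lifting out and carrying it above the clip.

```bash
python3 -m crank '[[0,0,0,0.1,0],[0,0,0,0.35,0],[0,0,0,0.6,0],[0,0,0,0.65,0]]'
python3 -m crank '[[0,0.12,0.22,0,0.02],[0,0.26,0.45,0,0.04],[0,0.42,0.72,0,0.0657],[0,0.516,0.896,0,0.0657],[0,0.516,0.896,0,0.0657]]'; python3 st.py .5511 .2451 .2
python3 - <<'E'
from h import *
P=[.5511,.2451,.1]
r=[]
for n in("scene","side","wrist"):
    im,c=snap(n,n+'2'); u=proj(c,[P])[0]; print(n,u)
    x,y=int(u[0])-32,max(int(u[1])-45,0)
    if n=="wrist": x,y=max(x-30,0),max(y-30,0)
    w,h=(65,110) if n!="wrist" else (130,220)
    r.append(cv2.resize(im[y:y+h,x:x+w,::-1],(260,440),interpolation=cv2.INTER_CUBIC)); print(x,y)
cv2.imwrite('pics/m2.png',np.hstack(r))
E
```

```text
time: 3.52
position: [0.4493, 0.066, 0.2203]
tool_rot: [2.325, 2.11, 0.009]
ft_force: [0.6, 0.7, -1.0]
grip_width: 0.247
grip_force: 55.0
time: 4.15
position: [0.5499, 0.2483, 0.2142]
tool_rot: [-1.837, -2.547, 0.005]
ft_force: [-0.2, 0.4, -0.6]
grip_width: 0.249
grip_force: 55.0
t 4.15 pos [0.5499 0.2483 0.2142] yaw y 18.38 z [-0.003 -0.002 -1.   ] F [-0.2  0.4 -0.6] w 0.249 g 55.0
units [ 0.006  -0.0162 -0.0711]
scene [346.17438336 156.75143458]
314 111
side [267.86595587 141.78304001]
235 96
wrist [260.16415949 182.52922461]
198 107
```

View pics/m2.png

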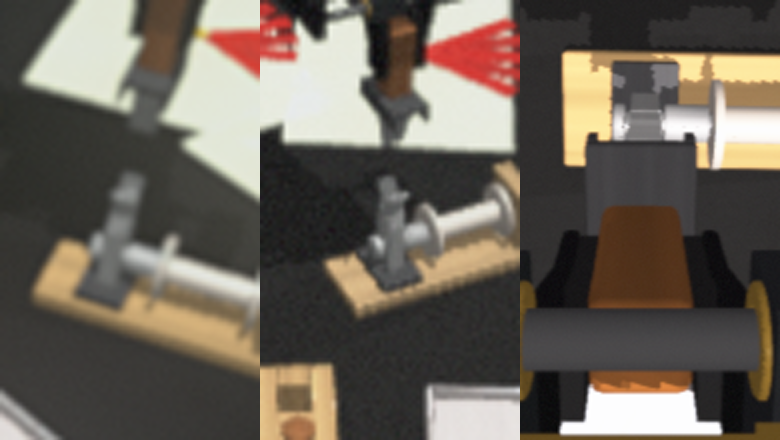

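Three crops: the wedge is above the clip. In the wrist crop the clip's far lip is at (645,95–140), the foot edge at y≈62, and the plate's left corners at (563,52) and (565,166). I'll check these against projections.

```bash
python3 - <<'E'
from h import *
q=[.5511,.2451,.3166]; c,s=np.cos(q[2]),np.sin(q[2])
for fn,o,k,x0 in(('wrist2',(198,107),2,520),('scene2',(314,111),4,0),('side2',(235,96),4,260)):
    C=load(fn)
    for m in([-45,32,12],[-45,-32,12],[-18,28,12],[18,28,12],[-7,12,100],[7,12,100],[7,-12,100],[0,0,100]):
        m=np.array(m)/1e3; X=[q[0]+c*m[0]-s*m[1],q[1]+s*m[0]+c*m[1],m[2]]
        u=(proj(C,X)[0]-o)*k+[x0,0]; print(fn,(m*1e3).astype(int),u.round(0))
E
python3 -m crank '[[0,0,0,0,0],[0,0,0,0,0]]'; python3 st.py .5511 .2451 .2
```

```text
wrist2 [-45  32  12] [560.  51.]
wrist2 [-45 -32  12] [564. 166.]
wrist2 [-18  28  12] [610.  59.]
wrist2 [18 28 12] [677.  59.]
wrist2 [ -7  12 100] [628. 124.]
wrist2 [  7  12 100] [661. 123.]
wrist2 [  7 -12 100] [661. 178.]
wrist2 [  0   0 100] [644. 151.]
scene2 [-45  32  12] [ 60. 238.]
scene2 [-45 -32  12] [ 33. 289.]
scene2 [-18  28  12] [ 94. 252.]
scene2 [18 28 12] [142. 267.]
scene2 [ -7  12 100] [123. 171.]
scene2 [  7  12 100] [143. 176.]
scene2 [  7 -12 100] [134. 196.]
scene2 [  0   0 100] [129. 183.]
side2 [-45  32  12] [322. 259.]
side2 [-45 -32  12] [357. 305.]
side2 [-18  28  12] [353. 252.]
side2 [18 28 12] [391. 241.]
side2 [ -7  12 100] [377. 177.]
side2 [  7  12 100] [392. 172.]
side2 [  7 -12 100] [406. 189.]
side2 [  0   0 100] [391. 183.]
time: 4.55
position: [0.5506, 0.2439, 0.2175]
tool_rot: [-1.846, -2.542, -0.001]
ft_force: [0.4, 1.1, -0.7]
grip_width: 0.25
grip_force: 55.0
t 4.55 pos [0.5506 0.2439 0.2175] yaw y 18.02 z [ 0.  0. -1.] F [ 0.4  1.1 -0.7] w 0.25 g 55.0
units [ 0.0023  0.0061 -0.0877]
```

Projections match to 1–2 px, so I'll press now, in two stages.

```bash
python3 -m crank '[[0,0.003,0.006,-0.15,0],[0,0.003,0.006,-0.25,0],[0,0.003,0.006,-0.33,0],[0,0.003,0.006,-0.38,0],[0,0.003,0.006,-0.38,0]]' 60; python3 st.py .5511 .2451 .1276
python3 -m crank '[[0,0,0,-0.03,0],[0,0,0,-0.055,0],[0,0,0,-0.07,0],[0,0,0,-0.07,0]]'; python3 st.py .5511 .2451 .1276
```

```text
time: 5.18
position: [0.5514, 0.2458, 0.141]
tool_rot: [1.845, 2.543, -0.0]
ft_force: [0.4, -0.5, -1.0]
grip_width: 0.247
grip_force: 60.0
t 5.17 pos [0.5514 0.2458 0.141 ] yaw y 18.08 z [ 0. -0. -1.] F [ 0.4 -0.5 -1. ] w 0.247 g 60.0
units [-0.0017 -0.0035 -0.0672]
time: 5.68
position: [0.5517, 0.2461, 0.1274]
tool_rot: [1.844, 2.543, 0.001]
ft_force: [2.0, -0.9, 2.8]
grip_width: 0.246
grip_force: 60.0
t 5.67 pos [0.5517 0.2461 0.1274] yaw y 18.1 z [ 0.001  0.    -1.   ] F [ 2.  -0.9  2.8] w 0.246 g 60.0
units [-0.003 -0.005  0.001]
```

```bash
python3 - <<'E'
from h import *
P=[.5511,.2451,.1]
r=[]
for n in("scene","side","wrist"):
    im,c=snap(n,n+'3'); u=proj(c,[P])[0]; print(n,u)
    x,y=int(u[0])-32,max(int(u[1])-45,0)
    if n=="wrist": x,y=max(x-30,0),max(y-80,0)
    w,h=(65,90) if n!="wrist" else (130,180)
    r.append(cv2.resize(im[y:y+h,x:x+w,::-1],(260,360),interpolation=cv2.INTER_CUBIC)); print(x,y)
cv2.imwrite('pics/m3.png',np.hstack(r))
E
```

```text
scene [346.17438336 156.75143458]
314 111
side [267.86595587 141.78304001]
235 96
wrist [256.88219318 222.84536921]
194 97
```

View pics/m3.png

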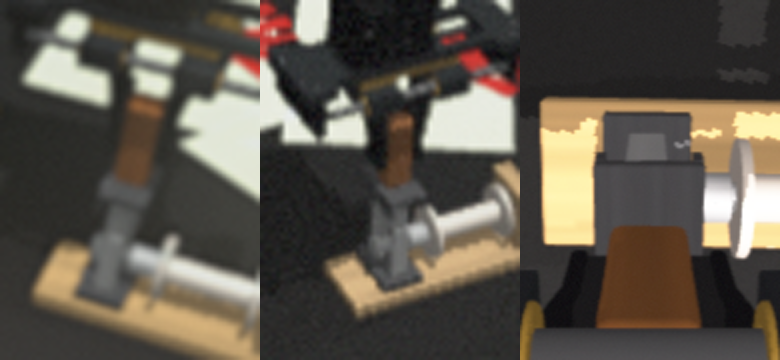

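The guard sits on the lips and the jaw is visibly spread outwards. I'll press a touch more to confirm, then raise.

```bash
python3 -m crank '[[0,0,0,-0.006,0],[0,0,0,-0.01,0]]'; python3 st.py
python3 -m crank '[[0,0,0,0.016,0],[0,0,0,0.034,0],[0,0,0,0.034,0]]'; python3 st.py
```

```text
time: 6.08
position: [0.552, 0.2464, 0.1271]
tool_rot: [1.844, 2.543, 0.003]
ft_force: [-0.8, -1.8, 13.3]
grip_width: 0.252
grip_force: 60.0
t 6.08 pos [0.552  0.2464 0.1271] yaw y 18.1 z [ 0.002  0.001 -1.   ] F [-0.8 -1.8 13.3] w 0.252 g 60.0
time: 6.45
position: [0.5508, 0.2461, 0.1314]
tool_rot: [-1.844, -2.543, 0.002]
ft_force: [0.2, 0.5, -2.5]
grip_width: 0.245
grip_force: 60.0
t 6.45 pos [0.5508 0.2461 0.1314] yaw y 18.12 z [-0.001 -0.    -1.   ] F [ 0.2  0.5 -2.5] w 0.245 g 60.0
```

Seated: 13 N at the bottom. After raising 4.3 mm the added weight shows on the wrist. Drawing 70 mm along the rod's −x.

```bash
python3 -m crank '[[0,-0.03,-0.01,0,0],[0,-0.07,-0.023,0,0],[0,-0.11,-0.036,0,0],[0,-0.15,-0.049,0,0],[0,-0.19,-0.062,0,0]]'; python3 st.py
python3 -m crank '[[0,-0.04,-0.013,0,0],[0,-0.08,-0.026,0,0],[0,-0.12,-0.039,0,0],[0,-0.15,-0.049,0,0],[0,-0.15,-0.049,0,0]]'; python3 st.py .4843 .2233 .1314
python3 - <<'E'
from h import *
P=[.4843,.2233,.1]
r=[]
for n in("scene","side"):
    im,c=snap(n,n+'4'); u=proj(c,[P])[0]; print(n,u)
    x,y=int(u[0])-32,max(int(u[1])-45,0); w,h=(90,100)
    r.append(cv2.resize(im[y:y+h,x:x+w,::-1],(360,400),interpolation=cv2.INTER_CUBIC))
cv2.imwrite('pics/m4.png',np.hstack(r))
E
```

```text
time: 7.08
position: [0.5127, 0.2335, 0.1321]
tool_rot: [1.844, 2.543, 0.0]
ft_force: [-1.4, 0.9, -1.9]
grip_width: 0.25
grip_force: 60.0
t 7.08 pos [0.5127 0.2335 0.1321] yaw y 18.11 z [ 0.  0. -1.] F [-1.4  0.9 -1.9] w 0.25 g 60.0
time: 7.7
position: [0.483, 0.2238, 0.132]
tool_rot: [-1.844, -2.543, -0.0]
ft_force: [0.2, -0.7, -2.2]
grip_width: 0.251
grip_force: 60.0
t 7.7 pos [0.483  0.2238 0.132 ] yaw y 18.11 z [ 0.  0. -1.] F [ 0.2 -0.7 -2.2] w 0.251 g 60.0
units [ 0.0067 -0.0026 -0.0032]
scene [321.39367513 149.64335996]
side [248.17866345 147.72876134]
```

View pics/m4.png

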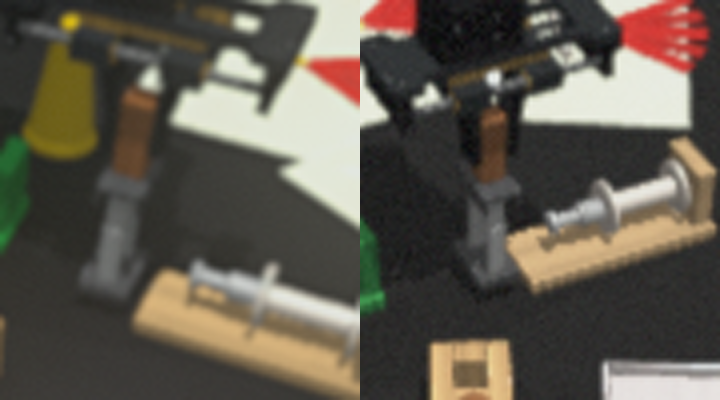

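The clip is off the rod, upright, with the wedge in it. Lifting and carrying it to the tray.

```bash
python3 -m crank '[[0,0,0,0.1,0],[0,0,0,0.22,0],[0,0,0,0.34,0],[0,0,0,0.4,0],[0,0,0,0.4,0]]'; 
python3 -m crank '[[0,0.07,-0.11,0,-0.01],[0,0.18,-0.28,0,-0.03],[0,0.29,-0.45,0,-0.05],[0,0.4,-0.62,0,-0.0744],[0,0.51,-0.8,0,-0.0744]]'
python3 -m crank '[[0,0.09,-0.14,0,0],[0,0.127,-0.199,0,0],[0,0.127,-0.199,0,0],[0,0.127,-0.199,0,0]]'; python3 st.py .6105 .024 .1191
```

```text
time: 8.43
position: [0.4839, 0.2241, 0.2125]
tool_rot: [1.844, 2.543, 0.002]
ft_force: [0.1, 0.5, -1.3]
grip_width: 0.251
grip_force: 60.0
time: 9.05
position: [0.5857, 0.0611, 0.2108]
tool_rot: [2.387, 2.042, -0.003]
ft_force: [0.5, 0.6, -2.3]
grip_width: 0.244
grip_force: 60.0
time: 9.55
position: [0.6101, 0.0258, 0.2115]
tool_rot: [-2.38, -2.048, 0.0]
ft_force: [-0.2, 0.1, -2.1]
grip_width: 0.246
grip_force: 60.0
t 9.55 pos [0.6101 0.0258 0.2115] yaw y -8.58 z [-0.001  0.001 -1.   ] F [-0.2  0.1 -2.1] w 0.246 g 60.0
units [ 0.0022 -0.0092 -0.4621]
```

```bash
python3 -m crank '[[0,0,-0.005,-0.15,0],[0,0,-0.005,-0.3,0],[0,0,-0.005,-0.4,0],[0,0,-0.005,-0.44,0],[0,0,-0.005,-0.44,0]]'; python3 st.py .6105 .024 .1191
python3 -m crank '[[0,0,0,-0.01,0],[0,0,0,-0.018,0],[0,0,0,-0.025,0],[0,0,0,-0.025,0],[0,0,0,-0.025,0]]'; python3 st.py .6105 .024 .1191
```

```text
time: 10.18
position: [0.6107, 0.0235, 0.1241]
tool_rot: [-2.383, -2.048, 0.0]
ft_force: [-0.4, 0.4, -1.7]
grip_width: 0.246
grip_force: 60.0
t 10.18 pos [0.6107 0.0235 0.1241] yaw y -8.65 z [-0. -0. -1.] F [-0.4  0.4 -1.7] w 0.246 g 60.0
units [-0.0011  0.0027 -0.0248]
time: 10.8
position: [0.6117, 0.0229, 0.1199]
tool_rot: [2.382, 2.046, 0.003]
ft_force: [1.1, 0.2, 3.7]
grip_width: 0.252
grip_force: 60.0
t 10.8 pos [0.6117 0.0229 0.1199] yaw y -8.69 z [ 0.002  0.    -1.   ] F [1.1 0.2 3.7] w 0.252 g 60.0
units [-0.0058  0.0054 -0.0041]
```

The foot is on the tray floor (3.7 N upwards). Releasing gently and rising.

```bash
python3 -m crank '[[0.1,0,0,0,0],[0.2,0,0,0,0],[0.28,0,0,0,0],[0.32,0,0,0,0],[0.4,0,0,0,0]]' 5; python3 -m crank '[[0.5,0,0,0,0],[0.55,0,0,0,0],[0.55,0,0,0,0]]'; python3 st.py
python3 -m crank '[[0.55,0,0,0.1,0],[0.55,0,0,0.3,0],[0.55,0,0,0.55,0],[0.55,0,0,0.8,0],[0.55,0,0,0.8,0]]'; python3 -m crank '[[0.55,-0.25,0.2,0,0],[0.55,-0.5,0.4,0,0],[0.55,-0.5,0.4,0,0]]';python3 - <<'E'
from h import *
r=[]
for n in("scene","side"):
    im,c=snap(n,n+'5'); u=proj(c,[.6105,.024,.05])[0]; print(n,u)
    x,y=int(u[0])-50,int(u[1])-60
    r.append(cv2.resize(im[y:y+100,x:x+100,::-1],(400,400),interpolation=cv2.INTER_CUBIC))
    print(proj(c,[[.6105,.024,.004],[.6105,.024,.16]])*4-[4*x-400*(n=="side"),4*y])
cv2.imwrite('pics/m5.png',np.hstack(r))
E
```

```text
time: 11.42
position: [0.61, 0.0231, 0.1183]
tool_rot: [-2.382, -2.046, 0.002]
ft_force: [-1.2, -0.4, 0.6]
grip_width: 0.356
grip_force: 0.0
time: 11.8
position: [0.6107, 0.023, 0.119]
tool_rot: [2.383, 2.047, -0.0]
ft_force: [0.4, 0.5, 1.0]
grip_width: 0.538
grip_force: 0.0
t 11.8 pos [0.6107 0.023  0.119 ] yaw y -8.69 z [-0. -0. -1.] F [0.4 0.5 1. ] w 0.538 g 0.0
time: 12.42
position: [0.6133, 0.0225, 0.2856]
tool_rot: [2.38, 2.043, 0.014]
ft_force: [-0.2, 0.0, -0.6]
grip_width: 0.55
grip_force: 0.0
time: 12.8
position: [0.5075, 0.1071, 0.2791]
tool_rot: [-2.373, -2.054, -0.001]
ft_force: [1.1, 0.6, -0.7]
grip_width: 0.548
grip_force: 0.0
scene [311.62108175 223.8222114 ]
[[193.67151278 294.23616218]
 [225.98776058 106.22645724]]
side [299.55373155 199.63343623]
[[597.14890655 285.21916035]
 [615.15177694 132.29974976]]
```

View pics/m5.png

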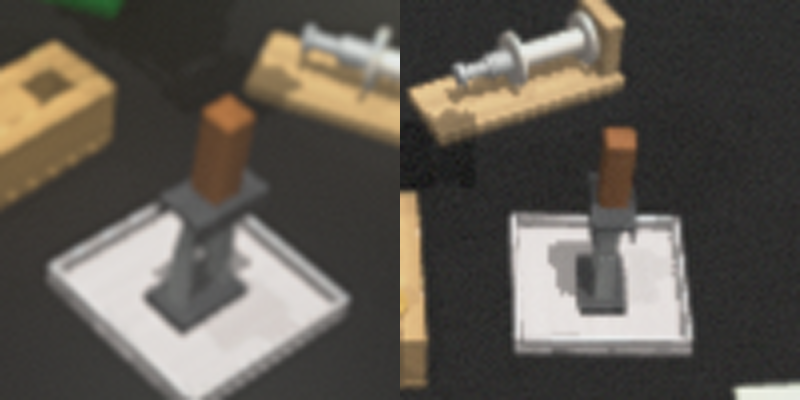

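The clip stands upright in the middle of the tray with the wedge fully in (foot at about (195,292) in the scene crop), and the gripper is clear of it. Handing in.

```bash
python3 -m crank '[[0.55,0,0,0,0],[0.55,0,0,0,0],[0.55,0,0,0,0],[0.55,0,0,0,0]]'; python3 -c "
from bench import *
print(close_job())"
```

```text
time: 13.4
position: [0.5109, 0.1027, 0.2788]
tool_rot: [2.384, 2.046, -0.001]
ft_force: [0.2, 0.7, -0.3]
grip_width: 0.548
grip_force: 0.0
the job is handed in; nothing more can be done
None
```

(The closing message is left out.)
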